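Hang the date pail on the shelf hook

TASK

The little steel date pail stands on the counter with its wire handle folded down: while the pail stays standing where it is, swing the handle upright, then lift the pail by the handle and hang it by the middle of the handle on the hook under the front edge of the wooden shelf. Carry it without spilling the dates, leave it hanging at rest clear of the counter, and do not shove the shelf or disturb the canister, tray, mug or sugar jar.

Things in the scene. Friction and masses are not known exactly. Their poses are not given: they have to be found in the camera images.
- pail: Small round open steel pail of dates, 75 mm high, 96 mm across at the rim, 88 at the foot, 0.35 to 0.6 kg. Origin: centre of its underside, z up. Its wire handle pivots on the line 66 mm above the origin along y, at y = -56 and +56 mm, and starts folded out to the pail's -x side, roughly towards the robot. Pail and canister may change places (left, right).
- bail (a joint): Angle of the pail's wire handle: 0 lies level, out to the pail's -x side; 1.57 stands upright over the pail; 2.9 is folded over to the +x side. It starts between 0 and 0.35. The pivot has slight friction: the handle needs about 0.4 N at the bar and stays where it is left; hard pushing tips the pail.
- bail_bar (a point): Middle of the handle's straight top bar, on the wire's centre line: round steel, 8 mm thick, along the pail's y axis, straight for 42 mm each way, then bent into the side legs. 80 mm from the pivot line; folded, it is 32 mm clear of the rim. The point turns with the handle. The hook takes the middle of the bar, so grip about 25 mm beside it.
- hook_seat (a point): Centre of the bar when it hangs in the hook, 215 mm above the counter. x runs level from the hook's open front in under the shelf, z up; the bar must lie along y. Hook: J of 8 mm steel rod in the x-z plane, bottom under this point, shank at x = +26 mm up to the board, tip see hook_tip; mouth 44 mm wide.
- hook_tip (a point): Front tip of the hook's rod (centre line), 26 mm to -x of hook_seat and 18 mm above it; the rod's round end tops out 4 mm higher. The bar must pass over it, then down to the seat.
- shelf: Slim fixed wooden shelf, board 780 mm long in y, x = 18 to 138 mm, z = 330 to 348 mm, on two posts at x = 90, y = -360 and +360. Origin on the counter straight below hook_seat, same axes. The board's front edge overhangs close behind the hook, so an upright gripper does not fit: tilt it 30 to 45 degrees, fingers pointing down and to +x. Dallah, cups and tin on top, a clipped scoop below.
- canister: Bystander: glass date canister with a clipped steel lid, 90 mm across (102 over the clips), 126 mm high. Origin: centre of its underside.
- tray: Bystander: flat rectangular steel tray, 150 x 170 mm, 14 mm high, on the counter before and below the hook. Origin: centre of its underside.
- mug: Bystander: white ceramic mug, 80 mm across, 85 mm high. Origin: centre of its underside.
- sugar: Bystander: white ceramic sugar jar with a wooden cap, 76 mm across, 90 mm high. Origin: centre of its underside.
Mind the look-alikes: they are no part of the job. What is shaped like the pail but blue, red or yellow is not meant.

How it is judged (in metres and radians):
On the way, in this order (a step that is already met when the one before it is completed fails the run):
1. the handle stands upright (within about 20 degrees) while the pail stands on the counter, shifted less than 40 mm (value of joint bail between 1.22 and 1.92 rad and height (world z) of pail below 0.008 m and angle between pail's own z axis and vertical below 0.1 rad and distance of pail from where it was at the start of the episode below 0.04 m), for 0.2 s.
2. the pail is lifted clear of the counter (height (world z) of pail above 0.03 m), for 0.1 s.
At the end, for the whole second after the job is handed in: The pail hangs by its handle from the hook, which bears its weight: middle of the bar in the hook (within 16 mm across, 25 mm along the bar, 12 mm in height), pail over 40 mm clear of the counter, upright within 16 degrees, no longer swinging (under 0.08 m/s, 0.6 rad/s) (x of bail_bar in the frame of hook_seat between -0.016 and 0.016 m and y of bail_bar in the frame of hook_seat between -0.025 and 0.025 m and z of bail_bar in the frame of hook_seat between -0.012 and 0.012 m and height (world z) of pail above 0.04 m and angle between pail's own z axis and vertical below 0.28 rad and linear speed of pail below 0.08 m/s and angular speed of pail below 0.6 rad/s and contact force between pail and shelf above 1 N); the robot touches nothing.
It fails at once if the pail is tipped by more than 35 degrees (dates spill) (angle between pail's own z axis and vertical above 0.61 rad).
It fails at once if a bystander on the counter is shifted by more than 30 mm (distance of any of canister, tray, mug, sugar from where it was at the start of the episode above 0.03 m).
It fails at once if a bystander is tipped (angle between any of canister, tray, mug, sugar's own z axis and vertical above 0.35 rad).
It fails at once if the robot shoves the shelf or its hook with more than 25 N (contact force between any of the arm, the fingers and shelf above 25 N).
It also fails if it takes over 64 s, if anything falls off the work surface, if the arm or the gripper's body presses on something with over 40 N, if the wrist force passes 120 N, or if a joint passes its speed limit or range.

ROBOT

A 6-joint arm with a two-finger parallel gripper is mounted at the origin on the work surface. World frame = base frame: x ahead of the robot, y to its left, z up, the work surface at z = 0. Lengths are in m, angles in degrees, forces in N, time in s.
With the tool pointing down it reaches from about 0.325 to 0.85 m from the base axis. Payload 15.5 kg.
Tool frame: the origin (TCP) lies midway between the tips of the shut fingers; the grasp point (between the pads) lies 19 mm behind it; y points along the fingers, x is the direction in which the jaws open and shut, and the axes are right-handed (so a half turn about y gives the same grasp; the last joint's range is limited). The gripper opens to 91 mm and grips with 3 to 60 N. Pads are 32 mm wide; open, the fingers measure 118 mm over their backs; the gripper's body (76 mm by 178 mm) begins 60 mm behind the grasp point.
Start: joints at [58.528, 28.281, 77.091, -0, 74.628, -5.472], TCP at [0.274, 0.562, 0.214] pointing down, gripper open.
Joint ranges: [-166.48, 166.48], [-47.26, 123.95], [12.59, 153.08], [-70.14, 250.14], [6.76, 159.57], [-176.63, 176.63]. Speed limits (degrees/s): [108.29, 108.29, 147.25, 172.46, 172.46, 172.46].

INTERFACE

Orientations are given as a 3x3 rotation matrix whose columns are the frame's x, y, z axes.
In Python, from bench import ctrl gives the robot as it stands. The module is installed in compiled form; this text tells all that it offers. Calls block until the motion is done:
- ctrl.goto(position, orientation): joint-space move of the TCP to a pose.
- ctrl.move_l(position, vel=0.15, ori=None, contact_N=None): straight line of the TCP; ori=None keeps the orientation; vel is the mean speed in m/s. With contact_N (N) it stops when the force on the tool has changed by that much, and returns True; else False.
- ctrl.movej(angles): joint-space move.
- ctrl.command_gripper(opening): opening from 0.0 (shut) to 1.0 (fully open); the grip force is fixed at half the most; returns when the fingers have stopped.
- ctrl.sleep(seconds).
- ctrl.ik(position, orientation): joint angles nearest the present ones, or None.
- ctrl.read_camera(name): name is "scene" or "side" or "wrist"; returns the picture (400x640x3 uint8, blue, green, red); there is no depth.
- ctrl.camera_params(name): a dict with "fx", "fy", "cx", "cy" (pixels), "pose" (4x4, takes a point from camera to world coordinates); the wrist camera has in their place "T_tool_cam" (4x4, takes a point from camera to tool coordinates, whose origin is the TCP and whose axes are the tool frame's). Camera axes: x right, y up, looking along -z (the intrinsics and any distortion apply to the point x, -y, -z); pixel columns grow to the right and rows downward; lengths in m; the calibration is good to about 2 mm. A picture is of the moment at which its call begins: read the wrist's pose just before it. camera_params takes no time and is no camera call.
A pose or a line that the arm cannot do raises ctrl.MotionError and nothing moves.
- ctrl.sign_off(): hands the job in, once; it reports no verdict.
Readings, each from a call of its own:
- ctrl.current_t(): time.
- ctrl.current_q(): joint angles.
- ctrl.current_dq(): joint speeds.
- ctrl.current_effort(): joint torques, N m.
- ctrl.current_tool_pos(): TCP position.
- ctrl.current_eef_rot(): TCP orientation.
- ctrl.current_contact_force(): force on the tool from outside, world axes, zero at the start.
- ctrl.current_wrist_torque(): the same for the moment, N m.
- ctrl.current_grip_width(): opening from 0.0 (shut) to 1.0 (fully open).
Only numpy, scipy, OpenCV 4.12 (cv2) and the standard library are available. Lean on these libraries where they do the work, as an engineer would, in place of code of your own. Each camera call takes 0.05 s, during which the arm holds its last target.

## Working session

There is one attempt and no reset: what is moved stays moved. The work goes in short steps, each a Python script; the robot and the scene stay as the last script left them, time stands still between calls to the robot, and variables do not carry over. Pictures are saved under pics/ and viewed, and the job is handed in when it is done.

```bash
mkdir -p pics && cat > h.py <<'E'
import numpy as np, cv2
from bench import ctrl
def snap(n,f):
    im=ctrl.read_camera(n); cv2.imwrite('pics/'+f,im); return im
E
python3 - <<'E'
from h import *
np.set_printoptions(precision=4,suppress=True)
for n in ("scene","side","wrist"):
    snap(n,n+"0.png"); print(n,ctrl.camera_params(n))
print(ctrl.current_t(),ctrl.current_tool_pos(),ctrl.current_eef_rot())
E
```

```text
scene {'fx': 363.9827536497965, 'fy': 363.9827536497965, 'cx': 317.60622300235275, 'cy': 199.94590791024993, 'pose': array([[ 0.9991,  0.0301, -0.0294,  0.4545],
       [-0.0416,  0.8148, -0.5782, -0.611 ],
       [ 0.0065,  0.5789,  0.8154,  0.9726],
       [ 0.    ,  0.    ,  0.    ,  1.    ]])}
side {'fx': 427.0713405142979, 'fy': 427.0713405142979, 'cx': 307.828683301616, 'cy': 200.8962603432625, 'pose': array([[ 0.9048,  0.2501, -0.3446,  0.0112],
       [-0.4252,  0.4884, -0.762 , -1.0502],
       [-0.0223,  0.836 ,  0.5483,  0.9223],
       [ 0.    ,  0.    ,  0.    ,  1.    ]])}
wrist {'fx': 282.3210543972449, 'fy': 282.3210543972449, 'cx': 323.4024291587801, 'cy': 193.99676595386327, 'T_tool_cam': array([[ 1.    , -0.0001,  0.0003, -0.0001],
       [ 0.0003,  0.2492, -0.9685, -0.1702],
       [-0.    ,  0.9685,  0.2492,  0.07  ],
       [ 0.    ,  0.    ,  0.    ,  1.    ]])}
0.15 [0.2738 0.5615 0.2135] [[ 0.4384 -0.0005 -0.8988]
 [ 0.8988 -0.0008  0.4384]
 [-0.0009 -1.      0.0001]]
```

View pics/scene0.png

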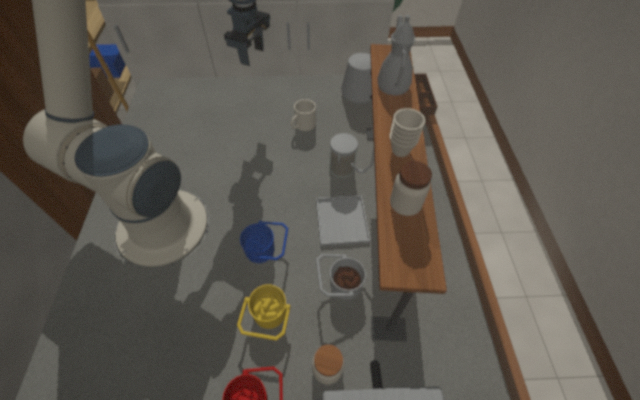

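View pics/side0.png

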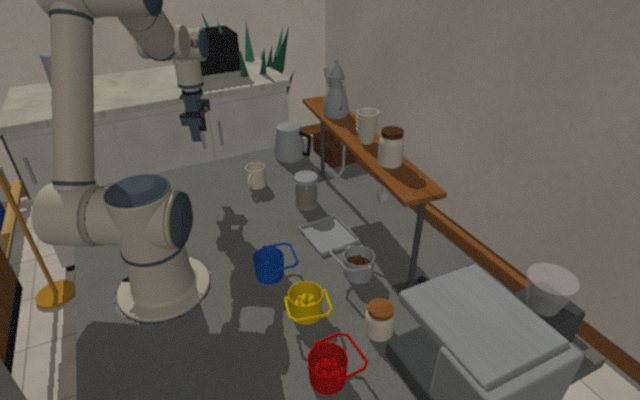

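View pics/wrist0.png

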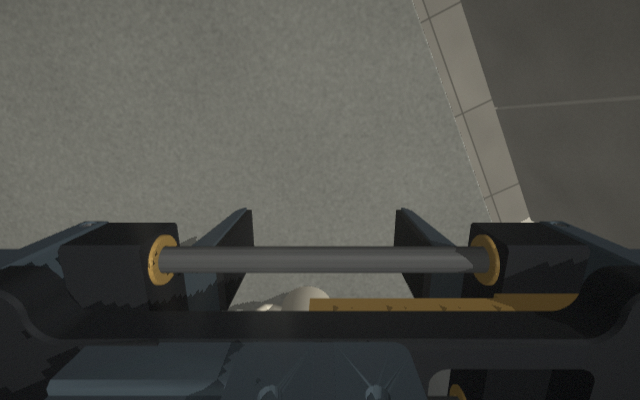

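Scene view: the steel pail with brown dates is at (347,275), its handle folded to the left. The blue (258,241), yellow (268,307) and red (245,395) pails are look-alikes. Only the steel one matches the description. In the side view it is at (358,263). I'll confirm it and find the hook in enlarged crops.

```bash
python3 - <<'E'
import cv2, numpy as np
s=cv2.imread('pics/scene0.png'); d=cv2.imread('pics/side0.png')
a=cv2.resize(s[235:315,300:390],None,fx=5,fy=5,interpolation=cv2.INTER_CUBIC)
b=cv2.resize(d[235:295,320:390],None,fx=5,fy=5,interpolation=cv2.INTER_CUBIC)
out=np.zeros((400,800,3),np.uint8); out[:400,:450]=a; out[:300,450:800]=b
cv2.imwrite('pics/crop_pail.png',out)
c=cv2.resize(d[85:245,290:450],None,fx=3.7,fy=3.7,interpolation=cv2.INTER_CUBIC)
c=np.clip(c.astype(float)*1.5,0,255).astype(np.uint8)
cv2.imwrite('pics/crop_hook.png',c)
E
```

```text
(no output)
```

View pics/crop_pail.png

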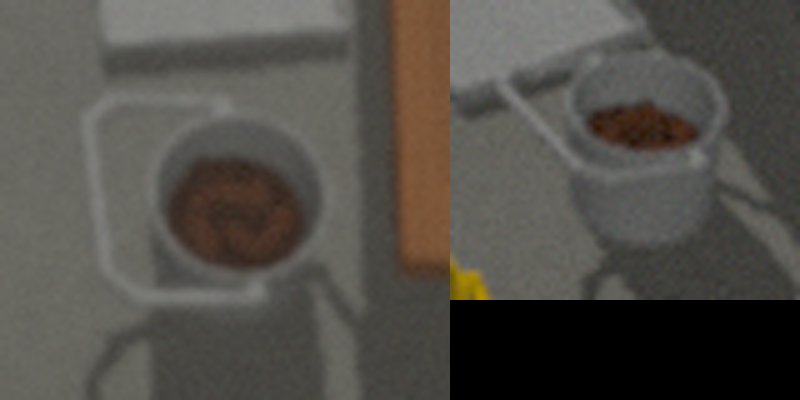

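View pics/crop_hook.png

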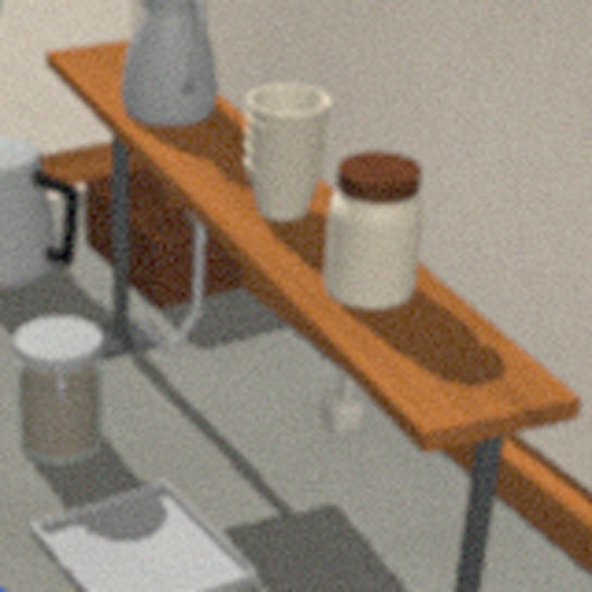

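The enlarged crop confirms it: a steel pail with brown dates, its ears near crop (222,100) and (258,292), the bar to the left. The hook is the J in the side view, with its bottom near (338,177) and its tip near (326,171). The scoop is the white thing near (383,196). Next come coarse positions from rays.

```bash
cat >> h.py <<'E'
def ray(n,u,v,pose=None,p=None):
    p=p or ctrl.camera_params(n)
    T=p['pose'] if pose is None else pose
    d=np.array([(u-p['cx'])/p['fx'],-(v-p['cy'])/p['fy'],-1.0])
    return T[:3,3].copy(),T[:3,:3]@(d/np.linalg.norm(d))
def onz(n,u,v,z,pose=None):
    o,d=ray(n,u,v,pose); return o+d*(z-o[2])/d[2]
def tri(rays):
    A=np.zeros((3,3));b=np.zeros(3)
    for o,d in rays:
        P=np.eye(3)-np.outer(d,d);A+=P;b+=P@o
    x=np.linalg.solve(A,b)
    return x,[float(np.linalg.norm((np.eye(3)-np.outer(d,d))@(x-o))) for o,d in rays]
def proj(n,X,pose=None):
    p=ctrl.camera_params(n);T=p['pose'] if pose is None else pose
    c=T[:3,:3].T@(np.asarray(X)-T[:3,3])
    return p['cx']+p['fx']*c[0]/-c[2],p['cy']-p['fy']*c[1]/-c[2]
E
python3 - <<'E'
from h import *
np.set_printoptions(precision=4,suppress=True)
S=lambda x,y:(300+x/5,235+y/5)
e1=onz('scene',*S(222,103),.066); e2=onz('scene',*S(258,292),.066); print('ears',e1,e2,np.linalg.norm(e1-e2),(e1+e2)/2)
cs=[onz('scene',*S(*c),.075) for c in ((239,113),(239,282),(150,197),(325,197))]; print('rim',cs)
for z in (.066,.08,.094): print('bar',onz('scene',*S(91,120),z),onz('scene',*S(107,265),z))
# shelf corners top
D=lambda x,y:(290+x/3.7,85+y/3.7)
for c in ((47,55),(425,432),(578,402)): print('side top',onz('side',*D(*c),.348))
for c in ((371,45),(382,281),(445,289)): print('scene top',onz('scene',*c,.348))
for c in ((178,345),(135,318),(200,215)): print('hook',c,onz('side',*D(*c),.213))
E
```

```text
ears [ 0.5531 -0.1589  0.066 ] [ 0.5626 -0.2674  0.066 ] 0.10897561195150869 [ 0.5579 -0.2132  0.066 ]
rim [array([ 0.5609, -0.1697,  0.075 ]), array([ 0.5523, -0.2652,  0.075 ]), array([ 0.5095, -0.2167,  0.075 ]), array([ 0.602 , -0.2203,  0.075 ])]
bar [ 0.4805 -0.1664  0.066 ] [ 0.4853 -0.2498  0.066 ]
bar [ 0.4801 -0.1733  0.08  ] [ 0.4848 -0.2554  0.08  ]
bar [ 0.4797 -0.1801  0.094 ] [ 0.4844 -0.261   0.094 ]
side top [0.6554 0.3971 0.348 ]
side top [ 0.5799 -0.3627  0.348 ]
side top [ 0.6923 -0.3791  0.348 ]
scene top [0.6621 0.3996 0.348 ]
scene top [ 0.5865 -0.3531  0.348 ]
scene top [ 0.6976 -0.3727  0.348 ]
hook (178, 345) [0.6033 0.0131 0.213 ]
hook (135, 318) [0.5919 0.0741 0.213 ]
hook (200, 215) [0.7499 0.2352 0.213 ]
```

```bash
cat >> h.py <<'E'
def ori(yaw,th,flip=False):
    "fingers point down and ahead; yaw of the shelf/pail x axis, th tilt from vertical (deg)"
    y,t=np.radians([yaw,th]); X=np.array([np.cos(y),np.sin(y),0]);Z=np.array([0,0,1.])
    a=X*np.sin(t)-Z*np.cos(t); j=X*np.cos(t)+Z*np.sin(t)
    if flip:j=-j
    return np.column_stack([j,a,np.cross(j,a)])
def tool_pose():
    T=np.eye(4);T[:3,:3]=ctrl.current_eef_rot();T[:3,3]=ctrl.current_tool_pos();return T
def wsnap(f):
    T=tool_pose();im=snap('wrist',f);P=T@ctrl.camera_params('wrist')['T_tool_cam'];np.save('pics/'+f+'.npy',P);return im,P
E
python3 - <<'E'
from h import *
np.set_printoptions(precision=3,suppress=True)
print('yellow rim ctr',onz('scene',268,300,.075),'L',onz('scene',250,300,.075),'top',onz('scene',268,288,.075),'handle',onz('scene',240,330,.08),onz('scene',287,335,.08))
print('blue',onz('scene',258,238,.075),'canister',onz('scene',343,143,.126),'sugar',onz('scene',328,355,.09))
bar=np.array([.482,-.213,.08])
for th in (40,45,50,55):
  for fl in (0,1):
    r=[]
    for yaw,p in ((4,bar),(4,bar+[0,.025,.0]),(4,np.array([.557,-.188,.146])),(4,np.array([.557,-.188,.25])),(-5.7,np.array([.54,.047,.26])),(-5.7,np.array([.603,.047,.25])),(-5.7,np.array([.603,.047,.215]))):
        R=ori(yaw,th,fl); q=ctrl.ik(p+.014*R[:,1],R); r.append(None if q is None else np.round(q).astype(int).tolist())
    print(th,fl,r)
E
```

```text
yellow rim ctr [ 0.349 -0.28   0.075] L [ 0.303 -0.278  0.075] top [ 0.347 -0.248  0.075] handle [ 0.285 -0.353  0.08 ] [ 0.397 -0.369  0.08 ]
blue [ 0.314 -0.099  0.075] canister [0.576 0.21  0.126] sugar [ 0.492 -0.42   0.09 ]
40 0 [[-51, 36, 128, 105, 33, -155], [-48, 36, 130, 111, 33, -159], [-40, 27, 118, 83, 26, -119], [-40, 15, 112, 53, 34, -84], [2, 9, 119, -20, 14, 25], [1, 15, 112, -19, 14, 24], [1, 18, 115, -32, 8, 38]]
40 1 [[-51, 36, 128, 105, 33, 25], [-48, 36, 130, 111, 33, 21], [-40, 27, 118, 83, 26, 61], [-40, 15, 112, 53, 34, 96], [2, 9, 119, -20, 14, -155], [1, 15, 112, -19, 14, -156], [1, 18, 115, -32, 8, -142]]
45 0 [[-54, 39, 131, 113, 40, -167], [-51, 40, 133, 119, 41, -171], [-42, 29, 122, 100, 31, -137], [-42, 16, 115, 68, 33, -100], None, None, None]
45 1 [[-54, 39, 131, 113, 40, 13], [-51, 40, 133, 119, 41, 9], [-42, 29, 122, 100, 31, 43], [-42, 16, 115, 68, 33, 80], None, None, None]
50 0 [[-57, 44, 133, 117, 49, -176], None, [-44, 32, 125, 111, 38, -151], [-44, 17, 119, 82, 35, -116], [3, 11, 127, 220, 10, 146], [2, 17, 120, 223, 9, 143], [2, 21, 123, 204, 15, 162]]
50 1 [[-57, 44, 133, 117, 49, 4], [-54, 45, 136, 122, 50, -1], [-44, 32, 125, 111, 38, 29], [-44, 17, 119, 82, 35, 64], [3, 11, 127, 220, 10, -34], [2, 17, 120, 223, 9, -37], [2, 21, 123, 204, 15, -18]]
55 0 [[-60, 49, 135, 119, 57, 176], [-57, 50, 138, 124, 60, 171], [-46, 36, 128, 118, 46, -162], [-46, 19, 122, 95, 39, -131], [3, 14, 131, 201, 21, 165], [3, 19, 124, 202, 19, 164], [3, 24, 126, 196, 26, 171]]
55 1 [[-60, 49, 135, 119, 57, -4], [-57, 50, 138, 124, 60, -9], [-46, 36, 128, 118, 46, 18], [-46, 19, 122, 95, 39, 49], [3, 14, 131, 201, 21, -15], [3, 19, 124, 202, 19, -16], [3, 24, 126, 196, 26, -9]]
```

```bash
python3 - <<'E'
from h import *
np.set_printoptions(precision=3,suppress=True)
print('blue handle',[onz('scene',*c,.08) for c in ((288,224),(286,259),(276,262))])
def show(l,p,R):
    q=ctrl.ik(np.array(p),R); print(l,None if q is None else np.round(q).astype(int).tolist())
for th in (30,45,55,70):
  for yaw in (0,10,-10): show(('hookview',th,yaw),[.42,.02,.30],ori(yaw,th,1))
for th in (15,25,35): 
    R=ori(4,th,1)
    show(('pailview',th),np.array([.482,-.188,.08])-.12*R[:,1]+[0,0,.03],R); show(('bar',th),np.array([.482,-.188,.08])+.014*R[:,1],R)
    show(('hi',th),np.array([.45,-.1,.33]),R)
E
```

```text
blue handle [array([ 0.398, -0.06 ,  0.08 ]), array([ 0.393, -0.17 ,  0.08 ]), array([ 0.367, -0.178,  0.08 ])]
('hookview', 30, 0) [-9, -8, 118, 7, 41, 166]
('hookview', 30, 10) [-16, -8, 118, 19, 44, 143]
('hookview', 30, -10) [-2, -7, 117, -6, 40, -168]
('hookview', 45, 0) [-14, -11, 131, 31, 19, 140]
('hookview', 45, 10) [-27, -10, 130, 52, 33, 104]
('hookview', 45, -10) [1, -9, 130, -28, 17, -145]
('hookview', 55, 0) [-18, -9, 140, 110, 16, 59]
('hookview', 55, 10) [-38, -8, 140, 85, 38, 64]
('hookview', 55, -10) [4, -6, 139, 240, 14, -50]
('hookview', 70, 0) None
('hookview', 70, 10) None
('hookview', 70, -10) None
('pailview', 15) [-37, 11, 105, 12, 53, 133]
('bar', 15) [-34, 29, 112, 20, 28, 126]
('hi', 15) [-26, 1, 99, 8, 67, 148]
('pailview', 25) [-45, 8, 115, 28, 43, 112]
('bar', 25) [-39, 29, 120, 55, 21, 86]
('hi', 25) [-31, -3, 106, 17, 57, 138]
('pailview', 35) [-56, 9, 125, 51, 40, 81]
('bar', 35) [-45, 33, 127, 99, 26, 37]
('hi', 35) [-37, -6, 114, 30, 48, 123]
```

```bash
python3 - <<'E'
from h import *
np.set_printoptions(precision=3,suppress=True)
ctrl.goto(np.array([.42,.02,.30]),ori(10,45,1))
print(ctrl.current_t(),ctrl.current_tool_pos())
wsnap('wh.png')
R=ori(4,25,1)
ctrl.goto(np.array([.482,-.188,.08])-.13*R[:,1]+[0,0,.03],R)
print(ctrl.current_t(),ctrl.current_tool_pos(),ctrl.current_q())
wsnap('wp.png')
snap('scene','scene1.png');snap('side','side1.png')
E
```

```text
2.2833 [0.42 0.02 0.3 ]
3.225 [ 0.427 -0.19   0.228] [-45.887   6.972 114.596  27.247  45.112 112.903]
```

View pics/wh.png

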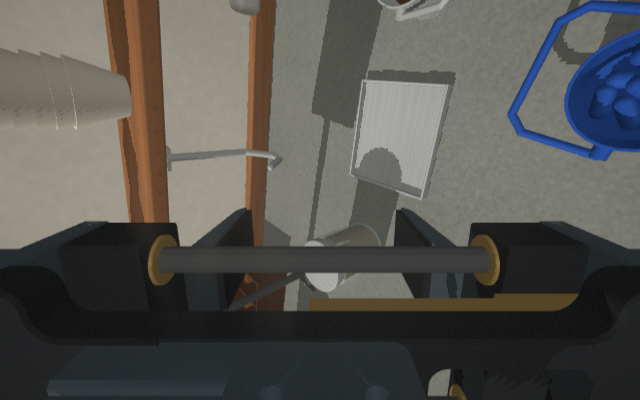

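View pics/wp.png

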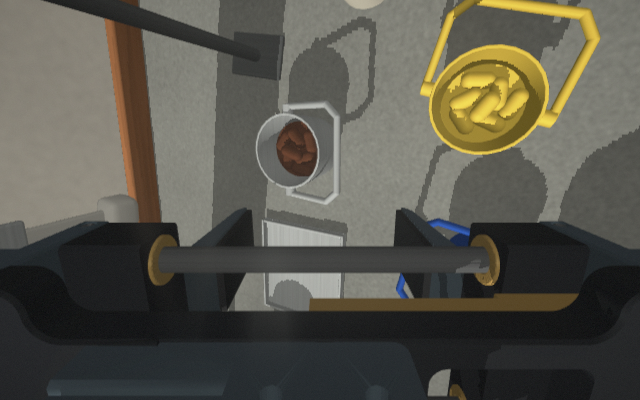

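wh.png shows the hook rod from the board at (168,157) to its bend near (275,157). wp.png shows the pail rim around (288,150), with the handle bar at (337,105)–(337,200). I'll enlarge both.

```bash
python3 - <<'E'
import cv2, numpy as np
h=cv2.imread('pics/wh.png'); p=cv2.imread('pics/wp.png')
a=cv2.resize(h[130:190,150:300],None,fx=5,fy=5,interpolation=cv2.INTER_CUBIC)
a=np.clip(a.astype(float)*1.3,0,255).astype(np.uint8)
cv2.imwrite('pics/c_h.png',a)
b=cv2.resize(p[90:215,245:355],None,fx=4.7,fy=4.7,interpolation=cv2.INTER_CUBIC)
cv2.imwrite('pics/c_p.png',b)
E
```

```text
(no output)
```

View pics/c_h.png

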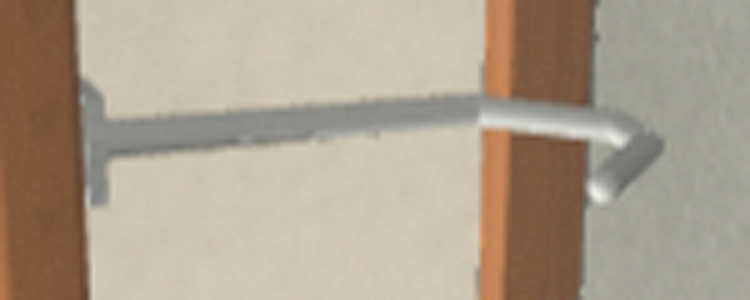

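View pics/c_p.png

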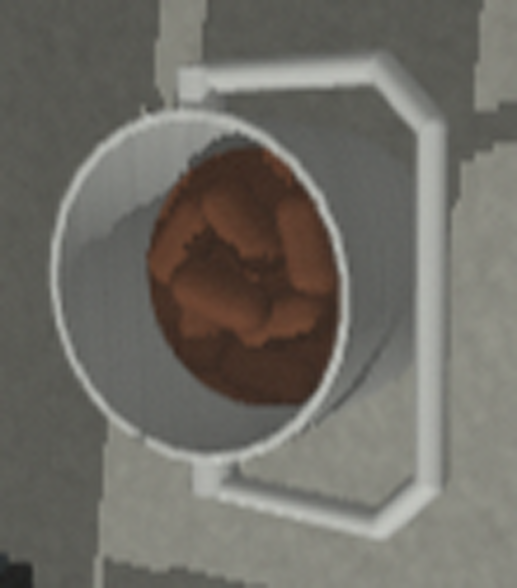

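View pics/side1.png

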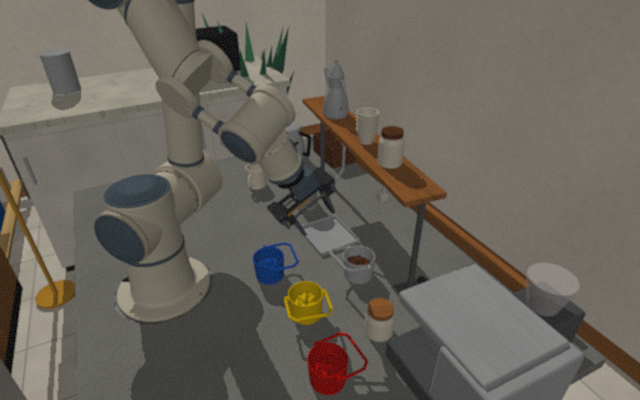

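```bash
python3 - <<'E'
from h import *
np.set_printoptions(precision=4,suppress=True)
Ph=np.load('pics/wh.png.npy');Pp=np.load('pics/wp.png.npy')
H=lambda x,y:(150+x/5,130+y/5); W=lambda x,y:(245+x/4.7,90+y/4.7)
tip=onz('wrist',*H(600,188),.233,Ph); sh=onz('wrist',*H(103,141),.328,Ph); print('tip',tip,'shank top',sh,sh-tip)
D=lambda x,y:(290+x/3.7,85+y/3.7)
print('side tip on z',onz('side',*D(135,318),.233),'side shank',onz('side',*D(200,213),.30))
print('tri tip',tri([ray('wrist',*H(600,188),Ph),ray('side',*D(135,318))]))
print('board front bottom edge pts',[onz('wrist',*H(*c),.330,Ph) for c in ((70,0),(88,290))])
# full-length edge
print([onz('wrist',*c,.330,Ph) for c in ((160,0),(168,210))])
rim=[(52,270),(347,270),(190,110),(200,462),(75,190),(320,205),(110,145),(270,145),(90,385),(310,405)]
pts=np.array([onz('wrist',*W(*c),.075,Pp) for c in rim])
A=np.c_[2*pts[:,:2],np.ones(len(pts))];s=np.linalg.lstsq(A,(pts[:,:2]**2).sum(1),rcond=None)[0]
print('rim ctr',s[:2],'r',np.sqrt(s[2]+s[0]**2+s[1]**2))
e1=onz('wrist',*W(192,85),.066,Pp);e2=onz('wrist',*W(207,478),.066,Pp);print('ears',e1,e2,np.linalg.norm(e1-e2),(e1+e2)/2)
S=lambda x,y:(300+x/5,235+y/5)
for a,b in (((431,118),(94,270) ),((431,487),(91,120))):pass
for z in (.066,.075,.085,.095): 
    b1=onz('wrist',*W(431,125),z,Pp);b2=onz('wrist',*W(430,487),z,Pp);m=(b1+b2)/2
    s1=onz('scene',*S(91,120),z);s2=onz('scene',*S(107,265),z)
    print(z,b1,b2,np.linalg.norm(b1-b2),'m',m,'scene m',(s1+s2)/2)
E
```

```text
tip [0.5756 0.0297 0.233 ] shank top [0.612  0.0194 0.328 ] [ 0.0364 -0.0102  0.095 ]
side tip on z [0.5755 0.0424 0.233 ] side shank [0.6613 0.0812 0.3   ]
tri tip (array([0.5666, 0.0264, 0.2414]), [0.0017039847071381078, 0.0017039847071380774])
board front bottom edge pts [array([ 0.6185, -0.0075,  0.33  ]), array([0.6223, 0.055 , 0.33  ])]
[array([ 0.6021, -0.1148,  0.33  ]), array([0.6273, 0.0832, 0.33  ])]
rim ctr [ 0.5522 -0.2138] r 0.04615919890425813
ears [ 0.5598 -0.2674  0.066 ] [ 0.5514 -0.1595  0.066 ] 0.10818590692659934 [ 0.5556 -0.2135  0.066 ]
0.066 [ 0.4901 -0.2616  0.066 ] [ 0.4827 -0.1692  0.066 ] 0.09261269886859186 m [ 0.4864 -0.2154  0.066 ] scene m [ 0.4829 -0.2081  0.066 ]
0.075 [ 0.4864 -0.2617  0.075 ] [ 0.4792 -0.172   0.075 ] 0.08997321191850824 m [ 0.4828 -0.2168  0.075 ] scene m [ 0.4826 -0.2121  0.075 ]
0.085 [ 0.4823 -0.2618  0.085 ] [ 0.4753 -0.1751  0.085 ] 0.08704044864063758 m [ 0.4788 -0.2184  0.085 ] scene m [ 0.4823 -0.2165  0.085 ]
0.095 [ 0.4781 -0.262   0.095 ] [ 0.4714 -0.1781  0.095 ] 0.08410768536276685 m [ 0.4748 -0.2201  0.095 ] scene m [ 0.482 -0.221  0.095]
```

```bash
cat >> h.py <<'E'
YAW=4.5
PX=np.array([np.cos(np.radians(YAW)),np.sin(np.radians(YAW)),0]);PY=np.array([-PX[1],PX[0],0])
PIV=np.array([.5565,-.2135,.066]); OFF=.027; DEP=.014
def gp(b): return PIV+OFF*PY-.08*np.cos(b)*PX+np.array([0,0,.08*np.sin(b)])
E
python3 - <<'E'
from h import *
np.set_printoptions(precision=3,suppress=True)
R=ori(YAW,22,1); a=R[:,1]; g=gp(.24); print(g)
print(ctrl.command_gripper(.27))
ctrl.goto(g-.07*a,R); print(ctrl.current_t(),ctrl.current_tool_pos(),ctrl.current_q(),ctrl.current_grip_width())
snap('scene','scene2.png'); im,P=wsnap('w2.png'); print(proj('wrist',g,P))
f0=ctrl.current_contact_force()
print(ctrl.move_l(g+DEP*a,vel=.08,contact_N=3)); print(ctrl.current_t(),ctrl.current_tool_pos()-g-DEP*a,ctrl.current_contact_force()-f0,ctrl.current_q())
snap('scene','scene3.png');snap('side','side3.png');wsnap('w3.png')
E
python3 - <<'E'
import cv2,numpy as np
s=cv2.imread('pics/scene3.png')[220:320,280:400];d=cv2.imread('pics/side3.png')[215:300,300:400];w=cv2.imread('pics/w3.png')
o=np.zeros((400,790,3),np.uint8);s=cv2.resize(s,None,fx=3.2,fy=3.2,interpolation=2);d=cv2.resize(d,None,fx=3.9,fy=3.9,interpolation=2)
o[:320,:384]=s;o[:331,390:780]=d;cv2.imwrite('pics/c3.png',o)
E
```

```text
[ 0.477 -0.193  0.085]
False
4.8917 [ 0.45  -0.194  0.15 ] [-41.769  17.197 116.213  28.632  34.519 111.64 ] 0.2694250326292545
(np.float64(323.3205564778644), np.float64(202.68264155346313))
False
6.1917 [ 0. -0.  0.] [-0.048  0.662  0.336] [-38.512  28.072 117.59   40.76   23.038 100.722]Traceback (most recent call last):
  File "<stdin>", line 4, in <module>
ValueError: could not broadcast input array from shape (332,390,3) into shape (331,390,3)
```

View pics/w3.png

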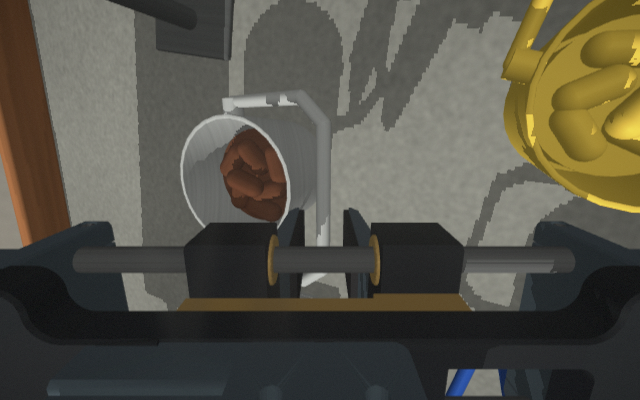

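The bar at column 323 sits centred between the fingertips (300 and 347), and no contact was felt. Next I sweep the handle up.

```bash
python3 - <<'E'
from h import *
np.set_printoptions(precision=3,suppress=True)
f0=ctrl.current_contact_force()
N=9
for i in range(1,N+1):
    s=i/N; b=.24+s*(1.62-.24); th=22+33*s
    R=ori(YAW,th,1); ctrl.move_l(gp(b)+DEP*R[:,1],vel=.05,ori=R)
    print(round(ctrl.current_t(),2),round(b,2),ctrl.current_contact_force()-f0,ctrl.current_q().round())
snap('scene','scene4.png');snap('side','side4.png');wsnap('w4.png')
E
python3 - <<'E'
import cv2,numpy as np
s=cv2.imread('pics/scene4.png')[220:320,280:400];d=cv2.imread('pics/side4.png')[215:300,300:400]
o=np.zeros((400,790,3),np.uint8);s=cv2.resize(s,None,fx=3.2,fy=3.2,interpolation=2);d=cv2.resize(d,(390,331),interpolation=2)
o[:320,:384]=s;o[:331,390:780]=d;cv2.imwrite('pics/c4.png',o)
E
```

```text
6.75 0.39 [-0.052 -1.171 -0.007] [-40.  27. 119.  51.  23.  89.]
7.16 0.55 [ 0.138 -0.385  0.853] [-42.  27. 121.  62.  23.  78.]
7.57 0.7 [-0.516  0.39   0.827] [-43.  26. 122.  72.  25.  67.]
7.98 0.85 [ 0.2   -0.838  0.991] [-44.  27. 123.  82.  27.  57.]
8.4 1.01 [-0.62  -0.743  0.276] [-45.  27. 124.  91.  29.  47.]
8.81 1.16 [ 0.218 -0.396 -0.133] [-45.  29. 125.  99.  33.  39.]
9.22 1.31 [-0.222 -0.175  0.21 ] [-46.  30. 126. 106.  36.  31.]
9.62 1.47 [-0.332  0.049  0.38 ] [-46.  33. 127. 112.  41.  24.]
10.03 1.62 [-0.674 -1.036  0.671] [-46.  36. 128. 117.  46.  18.]
```

View pics/c4.png

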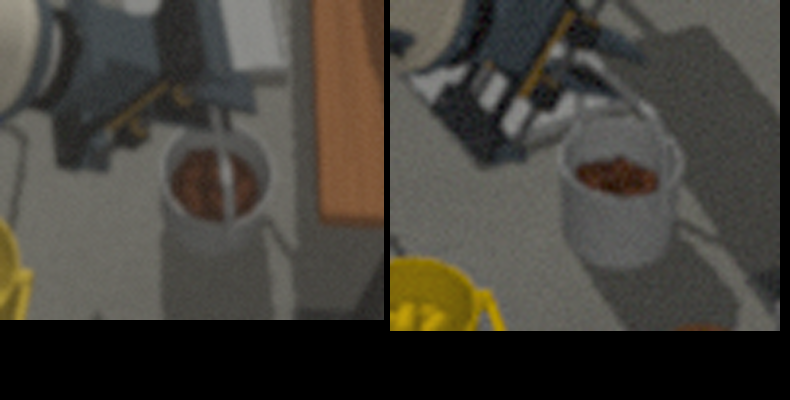

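View pics/w4.png

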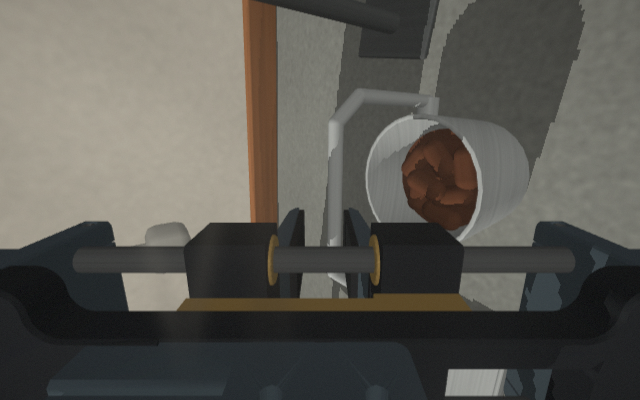

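The handle stands nearly upright over the standing pail, with its bar resting against the lower finger. Next I close the gripper, check, then lift.

```bash
python3 - <<'E'
from h import *
np.set_printoptions(precision=3,suppress=True)
f0=ctrl.current_contact_force()
ctrl.command_gripper(0.0)
print(ctrl.current_t(),'grip',ctrl.current_grip_width()*91,'mm',ctrl.current_contact_force()-f0)
ctrl.sleep(.4)
wsnap('w5.png');snap('scene','scene5.png');snap('side','side5.png')
E
python3 - <<'E'
import cv2,numpy as np
s=cv2.imread('pics/scene5.png')[220:320,280:400];d=cv2.imread('pics/side5.png')[215:300,300:400]
o=np.zeros((400,790,3),np.uint8);s=cv2.resize(s,None,fx=3.2,fy=3.2,interpolation=2);d=cv2.resize(d,(390,331),interpolation=2)
o[:320,:384]=s;o[:331,390:780]=d;cv2.imwrite('pics/c5.png',o)
E
```

```text
10.6 grip 7.4110944461613855 mm [-0.137 -2.133 -6.086]
```

View pics/c5.png

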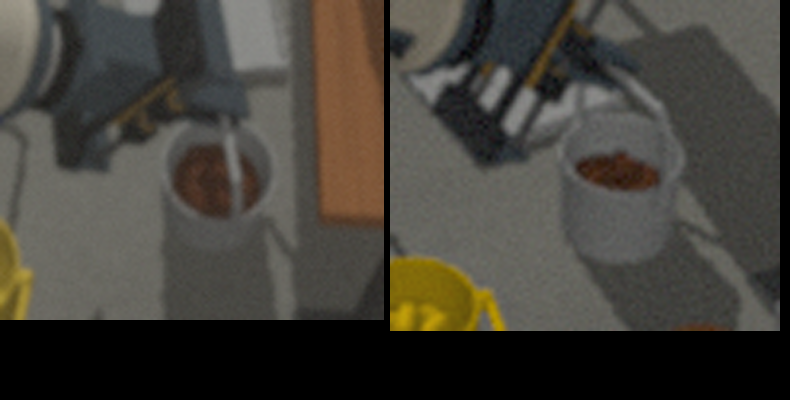

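View pics/w5.png

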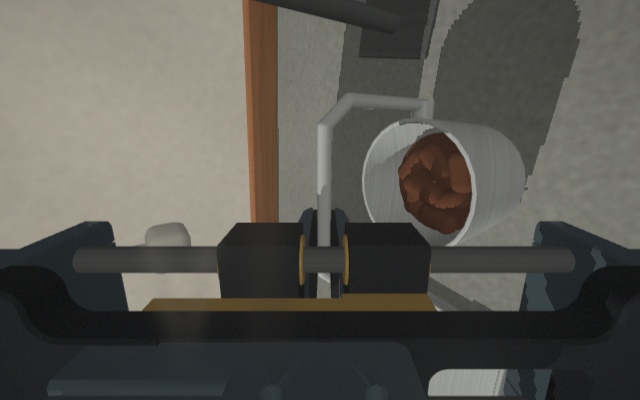

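The bar is gripped (7.4 mm between the pads), but the tool carries -6 N, so closing may have lifted the pail a little. I'll measure the bar against the pail and ease down until the load is off.

```bash
python3 - <<'E'
from h import *
np.set_printoptions(precision=4,suppress=True)
print('tool-implied bar pt',ctrl.current_tool_pos()-DEP*ctrl.current_eef_rot()[:,1]-OFF*PY)
S=lambda x,y:(280+x/3.2,220+y/3.2)
print('rim L/R',onz('scene',*S(167,172),.075),onz('scene',*S(270,172),.075),'top/bot',onz('scene',*S(218,122),.075),onz('scene',*S(218,222),.075))
print('bar',onz('scene',*S(234,150),.146),onz('scene',*S(240,195),.146))
f=ctrl.current_contact_force();print(f)
for k in range(4):
    ctrl.move_l(ctrl.current_tool_pos()+[0,0,-.0015],vel=.02); ctrl.sleep(.1)
    f=ctrl.current_contact_force();print(k,f,ctrl.current_tool_pos()[2],ctrl.current_t())
    if f[2]>-1.5: break
ctrl.sleep(.4);wsnap('w6.png')
E
```

```text
tool-implied bar pt [ 0.5604 -0.2132  0.1459]
rim L/R [ 0.5154 -0.2151  0.075 ] [ 0.6005 -0.2184  0.075 ] top/bot [ 0.5616 -0.1713  0.075 ] [ 0.5537 -0.2598  0.075 ]
bar [ 0.5633 -0.2303  0.146 ] [ 0.5643 -0.2671  0.146 ]
[ 0.6098 -0.4643 -4.5516]
0 [-0.5792 -0.0916 -5.9275] 0.1363180842024793 11.5
1 [0.1699 4.1343 5.8863] 0.13549324267553847 11.85
```

View pics/w6.png

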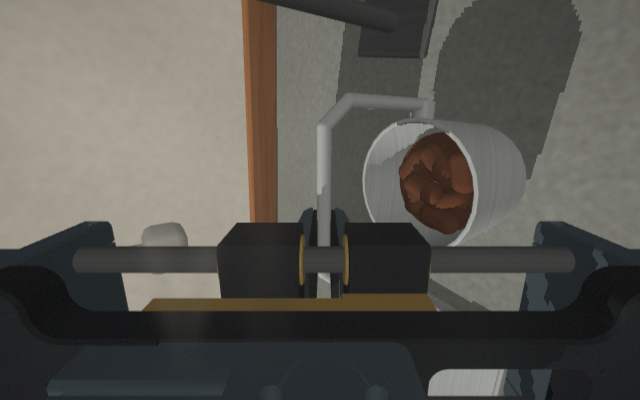

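The pail stands again (load changed from -5.9 to +5.9 N, so it weighs about 0.55 kg) and the handle is upright. Next: lift and carry to the pre-hang point.

```bash
cat >> h.py <<'E'
SEAT=np.array([.602,.025,.215]); HYAW=-6.0
HX=np.array([np.cos(np.radians(HYAW)),np.sin(np.radians(HYAW)),0]);HY=np.array([-HX[1],HX[0],0])
def hp(x,z,R,y=0,seat=None): return (SEAT if seat is None else seat)+x*HX+(y+OFF)*HY+np.array([0,0,z])+DEP*R[:,1]
E
python3 - <<'E'
from h import *
np.set_printoptions(precision=3,suppress=True)
p=ctrl.current_tool_pos();R=ori(YAW,55,1)
ctrl.move_l(p+[0,0,.02],vel=.05); print(ctrl.current_t(),ctrl.current_contact_force())
ctrl.move_l(p+[-.04,0,.10],vel=.1); ctrl.sleep(.1);print(ctrl.current_t(),ctrl.current_contact_force(),ctrl.current_wrist_torque())
wsnap('w7.png')
p=ctrl.current_tool_pos();Rh=ori(HYAW,55,1);q=hp(-.085,.038,Rh)
for s in (.25,.5,.75,1):
    Ri=ori(YAW+(HYAW-YAW)*s,55,1)
    try: ctrl.move_l(p+(q-p)*s,vel=.09,ori=Ri)
    except ctrl.MotionError as e: print('ERR',s,e);break
    print(s,ctrl.current_t(),ctrl.current_q().round())
wsnap('w8.png');snap('side','side8.png');snap('scene','scene8.png')
E
```

```text
12.8667 [ 1.059 -0.142 -5.942]
14.0083 [ 0.33  -0.571 -4.439] [0.113 1.314 0.06 ]
0.25 14.8917 [-41.  16. 132. 110.  37.  37.]
0.5 15.725 [-28.  15. 135. 133.  30.  27.]
0.75 16.5583 [-11.  14. 136. 166.  25.   9.]
1 17.3917 [  7.  14. 133. 206.  24. -17.]
```

View pics/w8.png

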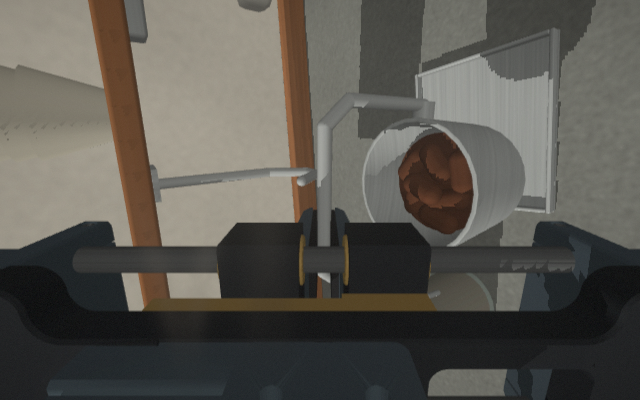

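View pics/side8.png

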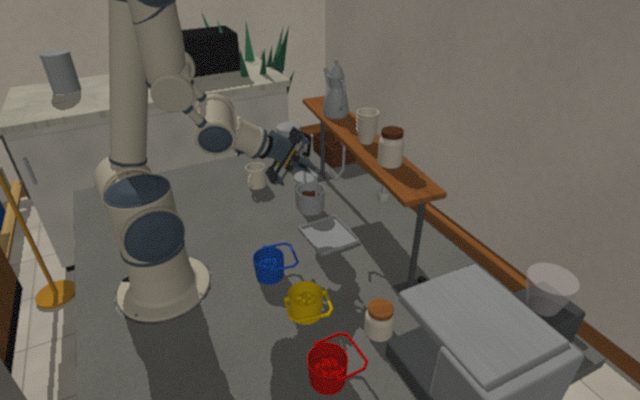

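The pail hangs upright in the gripper. The hook's tip is near (300,182) in w8, and the bar's far bend near (324,125). Next I refine both.

```bash
python3 - <<'E'
import cv2, numpy as np
h=cv2.imread('pics/w8.png')
a=cv2.resize(h[85:225,140:360],None,fx=3.6,fy=3.6,interpolation=cv2.INTER_CUBIC)
cv2.imwrite('pics/c8.png',np.clip(a.astype(float)*1.2,0,255).astype(np.uint8))
E
```

```text
(no output)
```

View pics/c8.png

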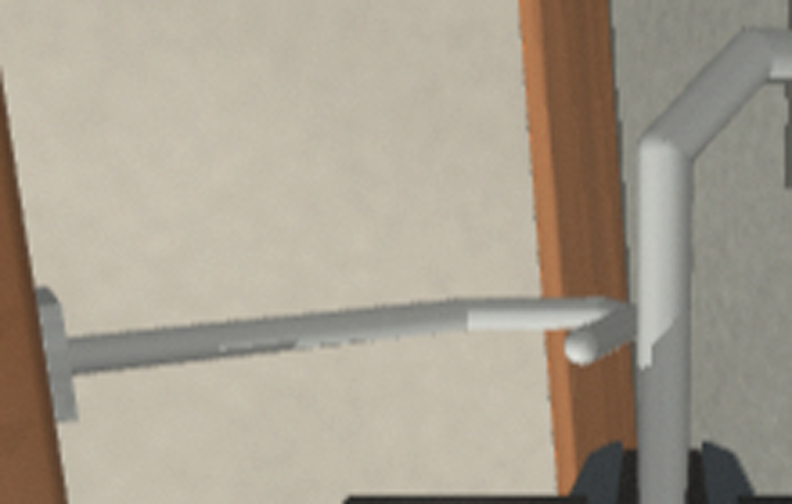

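```bash
python3 - <<'E'
from h import *
np.set_printoptions(precision=4,suppress=True)
P8=np.load('pics/w8.png.npy');Ph=np.load('pics/wh.png.npy')
C=lambda x,y:(140+x/3.6,85+y/3.6);H=lambda x,y:(150+x/5,130+y/5)
t8=onz('wrist',*C(581,347),.233,P8);th=onz('wrist',*H(600,188),.233,Ph);print('tip8',t8,'tiph',th)
D=lambda x,y:(290+x/3.7,85+y/3.7)
print('tri',tri([ray('wrist',*C(581,347),P8),ray('wrist',*H(600,188),Ph),ray('side',*D(135,318))]))
# board front-bottom edge
e=[onz('wrist',*C(*c),.330,P8) for c in ((0,75),(66,503))];print('edge',e,np.degrees(np.arctan2(-(e[1]-e[0])[0],(e[1]-e[0])[1])))
h=cv2.imread('pics/wh.png')
# bar bend in tool frame, plane tool x=0
T=ctrl.camera_params('wrist')['T_tool_cam']
for uv in (C(665,150),C(663,400)):
    o,d=ray('wrist',*uv,T)
    for x0 in (0.,):
        X=o+d*((x0-o[0])/d[0]) if abs(d[0])>.05 else None
    # on plane y_tool = -DEP
    print('bar in tool (y=-14mm plane)',o+d*((-.014-o[1])/d[1]),'(y=-10)',o+d*((-.010-o[1])/d[1]),'(y=-18)',o+d*((-.018-o[1])/d[1]))
# shank lateral: where shank ray meets plane x_h=26 given seat from tip
for tip in (t8,th):
    seat=tip+.026*HX-[0,0,.018]
    for uv,P in ((C(300,330),P8),(C(120,352),P8),(H(300,127),Ph)):
        o,d=ray('wrist',*uv,P); s=(.026-(o-seat)@HX)/(d@HX); X=o+d*s; print('shank lat',(X-seat)@HY,'z',X[2])
print('seat est',t8+.026*HX,th+.026*HX)
E
```

```text
tip8 [0.5747 0.0292 0.233 ] tiph [0.5756 0.0297 0.233 ]
tri (array([0.5674, 0.0278, 0.2394]), [0.001942002686295211, 0.0013640480042262074, 0.002619384980026069])
edge [array([ 0.6011, -0.0285,  0.33  ]), array([0.6108, 0.0506, 0.33  ])] -6.946619486638779
bar in tool (y=-14mm plane) [ 0.0012 -0.014   0.0676] (y=-10) [ 0.0013 -0.01    0.0675] (y=-18) [ 0.0012 -0.018   0.0677]
bar in tool (y=-14mm plane) [ 0.001  -0.014   0.0289] (y=-10) [ 0.001  -0.01    0.0278] (y=-18) [ 0.001 -0.018  0.03 ]
shank lat -0.0004530846839865011 z 0.2775711773739539
shank lat 9.956306350668717e-05 z 0.31505365371646027
shank lat 0.0006117009162845357 z 0.28123377483779766
shank lat -0.0008452659257130389 z 0.2773469039279407
shank lat -0.00029070243739528454 z 0.3149593124206475
shank lat 0.0004110914484639368 z 0.2808532572394967
seat est [0.6005 0.0265 0.233 ] [0.6014 0.0269 0.233 ]
```

The tip from two wrist views agrees to 1 mm: (0.5747, 0.0292) and (0.5756, 0.0297). The shank lies within 1 mm of the hook plane at yaw -6°, and the grip is 25.6 mm from the bar's middle. The board edge as seen in w8 gives a seat x about 10 mm lower, but that view grazes the board, so I discard it. I take the seat as (0.601, 0.0267) and go in over the tip.

```bash
sed -i 's/^SEAT=np.array.*; HYAW/SEAT=np.array([.601,.0267,.215]); HYAW/; s/OFF=.027;/OFF=.0258;/' h.py && python3 - <<'E'
from h import *
np.set_printoptions(precision=3,suppress=True)
R=ori(HYAW,55,1)
f0=ctrl.current_contact_force()
print(ctrl.move_l(hp(-.035,.038,R),vel=.06,contact_N=8)); print(ctrl.current_contact_force()-f0)
snap('side','side9.png');wsnap('w9.png')
print(ctrl.move_l(hp(0,.038,R),vel=.04,contact_N=8),ctrl.current_t(),ctrl.current_contact_force()-f0)
ctrl.sleep(.3)
wsnap('w10.png');snap('scene','scene10.png');snap('side','side10.png')
E
python3 - <<'E'
import cv2,numpy as np
s=cv2.imread('pics/scene10.png')[130:250,300:440];d=cv2.imread('pics/side10.png')[120:240,270:400]
o=np.zeros((400,790,3),np.uint8);s=cv2.resize(s,(395,338),interpolation=2);d=cv2.resize(d,(390,360),interpolation=2)
o[:338,:395]=s;o[:360,400:790]=d;cv2.imwrite('pics/c10.png',o)
E
```

```text
False
[-0.288 -0.084 -0.513]
False 19.6333 [-0.038  0.04  -0.335]
```

View pics/c10.png

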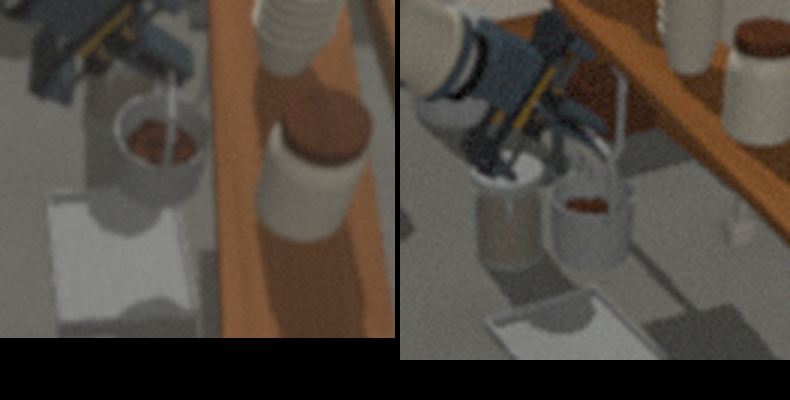

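View pics/w10.png

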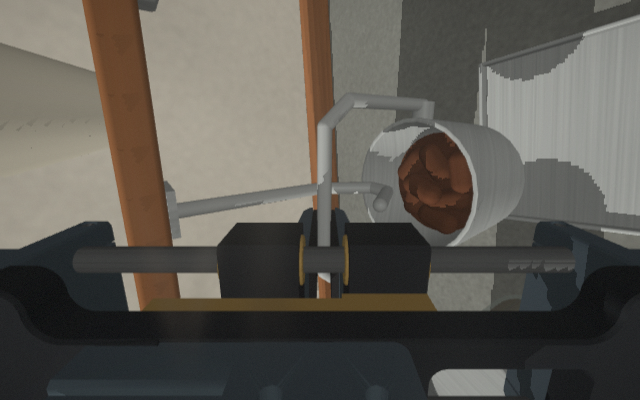

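In w10 the hook's tip is at (381,203), now in front of and below the bar (column 323), so the bar is past the tip. I'll check the projection and lower.

```bash
python3 - <<'E'
from h import *
np.set_printoptions(precision=3,suppress=True)
P=np.load('pics/w10.png.npy')
print('tip pred',proj('wrist',SEAT-.026*HX+[0,0,.018],P),'tip from w10',onz('wrist',381,203,.233,P))
R=ori(HYAW,55,1)
print(ctrl.move_l(hp(0,.008,R),vel=.05,contact_N=6)); print(ctrl.current_contact_force())
ctrl.sleep(.2); f0=ctrl.current_contact_force()
z=.008
while z>-.009:
    z-=.0015; ctrl.move_l(hp(0,z,R),vel=.02); ctrl.sleep(.05); f=ctrl.current_contact_force(); print(round(z,4),f-f0)
    if f[2]-f0[2]>4.5: break
print(ctrl.current_t())
wsnap('w11.png');snap('side','side11.png');snap('scene','scene11.png')
E
python3 - <<'E'
import cv2,numpy as np
s=cv2.imread('pics/scene11.png')[130:250,300:440];d=cv2.imread('pics/side11.png')[120:240,270:400]
o=np.zeros((400,790,3),np.uint8);s=cv2.resize(s,(395,338),interpolation=2);d=cv2.resize(d,(390,360),interpolation=2)
o[:338,:395]=s;o[:360,400:790]=d;cv2.imwrite('pics/c11.png',o)
E
```

```text
tip pred (np.float64(380.105063634674), np.float64(206.21815476689574)) tip from w10 [0.574 0.028 0.233]
False
[ 0.157  0.38  -5.085]
0.0065 [-0.287 -0.2    0.145]
0.005 [ 0.114 -0.566  0.231]
0.0035 [0.562 0.425 0.427]
0.002 [0.085 0.261 0.274]
0.0005 [ 0.143 -1.299  0.834]
-0.001 [ 2.544 -0.77   0.759]
-0.0025 [ 6.023 -1.977  5.595]
23.1333
```

View pics/c11.png

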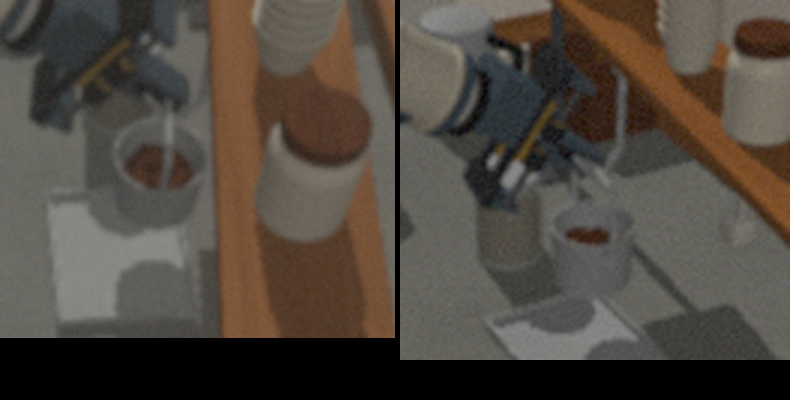

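View pics/w11.png

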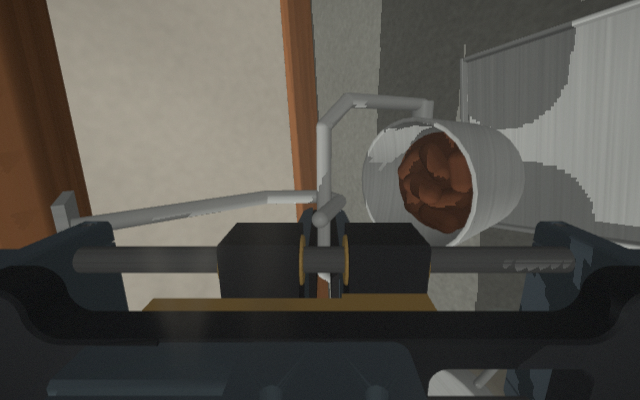

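The load went over to the hook at the expected height. The +6 N in x says the bar leans on the front flank of the bend, so I'll ease it inward until that fades.

```bash
python3 - <<'E'
from h import *
np.set_printoptions(precision=3,suppress=True)
R=ori(HYAW,55,1)
for x in (.0015,.003,.0045,.006):
    ctrl.move_l(hp(x,-.0025,R),vel=.02); ctrl.sleep(.05); f=ctrl.current_contact_force(); print(x,f,ctrl.current_tool_pos()[2])
    if f[0]<2: break
print(ctrl.current_t())
wsnap('w12.png')
E
```

```text
0.0015 [ 4.895  0.477 -4.522] 0.20428753493836466
0.003 [ 0.433 -0.281 -4.775] 0.20414905158537433
23.8833
```

```bash
python3 - <<'E'
from h import *
np.set_printoptions(precision=3,suppress=True)
R=ori(HYAW,55,1)
x=.0035;z=-.0025
for k in range(8):
    z-=.001; ctrl.move_l(hp(x,z,R),vel=.02); ctrl.sleep(.08); f=ctrl.current_contact_force(); print(x,z,f)
    if f[0]>3: x+=.0015
    elif f[0]<-3: x-=.0015
    if f[2]>-.8 and abs(f[0])<3: break
print(ctrl.current_t())
wsnap('w13.png')
E
```

```text
0.0035 -0.0035 [-3.511  0.498  1.429]
0.002 -0.0045000000000000005 [ 2.503 -1.3    5.652]
24.6
```

View pics/w13.png

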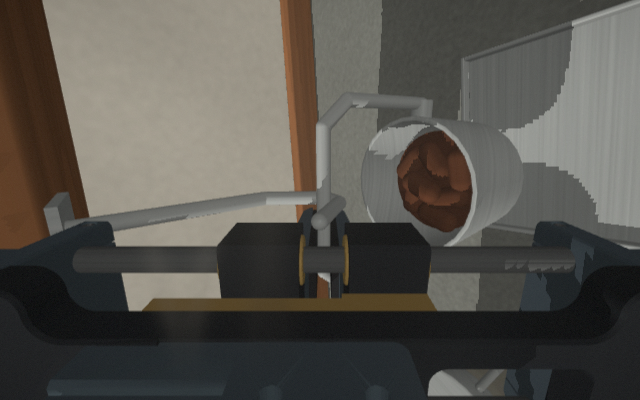

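The bar has settled in the bottom of the hook, at x about +2 to 3 mm, and the hook bears the full weight. Next I open the fingers a little and withdraw along them.

```bash
python3 - <<'E'
from h import *
np.set_printoptions(precision=3,suppress=True)
ctrl.command_gripper(.15); print(ctrl.current_contact_force()); ctrl.command_gripper(.30)
print(ctrl.current_t(),ctrl.current_grip_width(),ctrl.current_contact_force())
ctrl.sleep(.5); wsnap('w14.png')
R=ctrl.current_eef_rot();p=ctrl.current_tool_pos()
print(ctrl.move_l(p-.02*R[:,1],vel=.04,contact_N=5),ctrl.current_contact_force())
print(ctrl.move_l(p-.05*R[:,1],vel=.05,contact_N=5),ctrl.current_contact_force())
wsnap('w15.png');snap('side','side15.png');snap('scene','scene15.png');print(ctrl.current_t())
E
python3 - <<'E'
import cv2,numpy as np
a=cv2.imread('pics/w14.png');b=cv2.imread('pics/w15.png')
cv2.imwrite('pics/c15.png',np.vstack([a[:290],b[:290]])[:, :])
E
```

```text
[ 1.119  0.781 -0.26 ]
25.4083 0.2949038206989757 [ 0.45  -1.071  0.552]
False [0.591 0.338 0.159]
False [ 0.038  0.088 -0.122]
27.5083
```

View pics/c15.png

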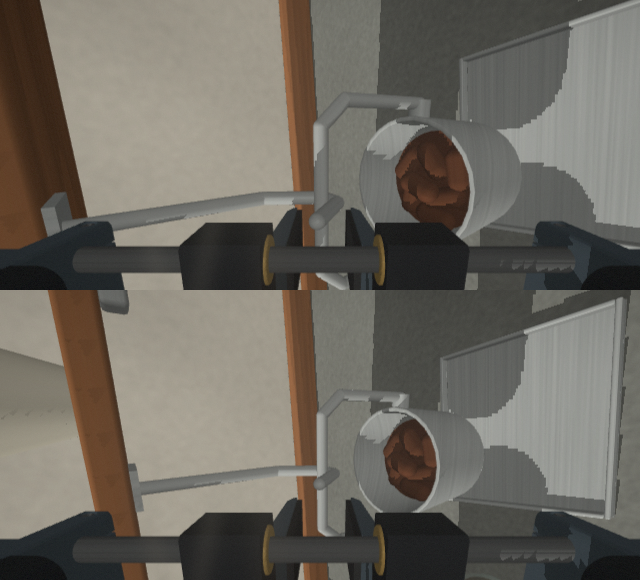

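View pics/side15.png

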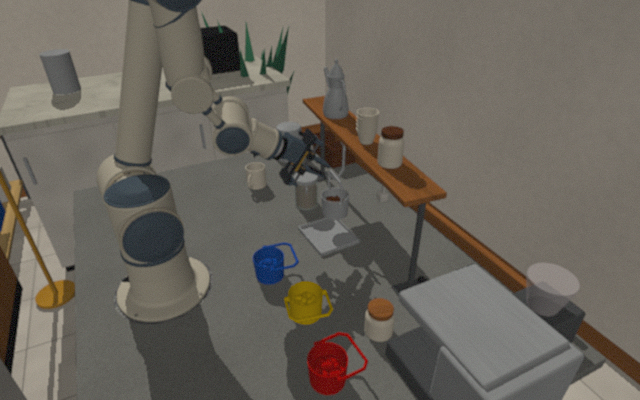

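The pail hangs on the hook, which crosses the bar near its middle: the bends are at rows 415 and 525 of the stacked picture, the hook at about 478. Next I back away fully, let it settle and check.

```bash
python3 - <<'E'
from h import *
np.set_printoptions(precision=4,suppress=True)
R=ctrl.current_eef_rot();p=ctrl.current_tool_pos()
ctrl.move_l(p-.10*R[:,1],vel=.12); ctrl.sleep(1.0)
a,P=wsnap('w16.png'); s1=snap('side','side16.png'); ctrl.sleep(.35); b,_=wsnap('w17.png'); s2=snap('side','side17.png'); snap('scene','scene17.png')
d=cv2.absdiff(a,b).max(2); print('wrist diff >25 px:',(d>25).sum(),'side',(cv2.absdiff(s1,s2).max(2)>45).sum(),ctrl.current_t(),ctrl.current_contact_force())
b0=cv2.imread('pics/scene0.png');b1=cv2.imread('pics/scene17.png')
for n,(x,y) in dict(sugar=(328,365),tray=(343,222),canister=(343,155),mug=(304,115)).items():
    print(n,np.abs(b0[y-22:y+22,x-25:x+25].astype(int)-b1[y-22:y+22,x-25:x+25]).mean())
sd=cv2.imread('pics/side17.png')[130:260,270:400];sc=b1[90:260,270:450]
cv2.imwrite('pics/c17.png',np.hstack([cv2.resize(sd,(390,390),interpolation=2),cv2.resize(sc,(400,390),interpolation=2)]))
E
```

```text
wrist diff >25 px: 4 side 0 30.0917 [ 0.7074 -0.7809  0.2867]
sugar 7.961060606060606
tray 12.197878787878787
canister 4.058030303030303
mug 32.303030303030305
```

View pics/w17.png

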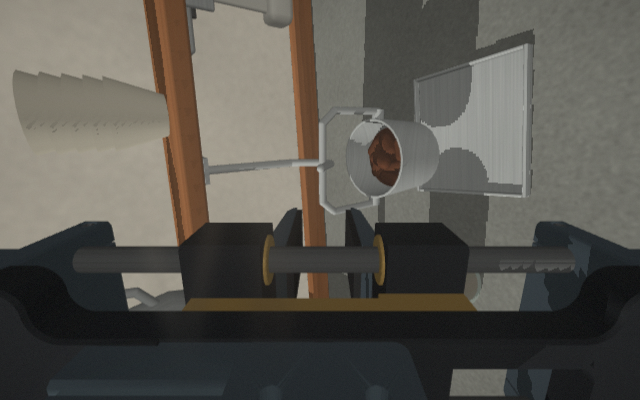

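View pics/c17.png

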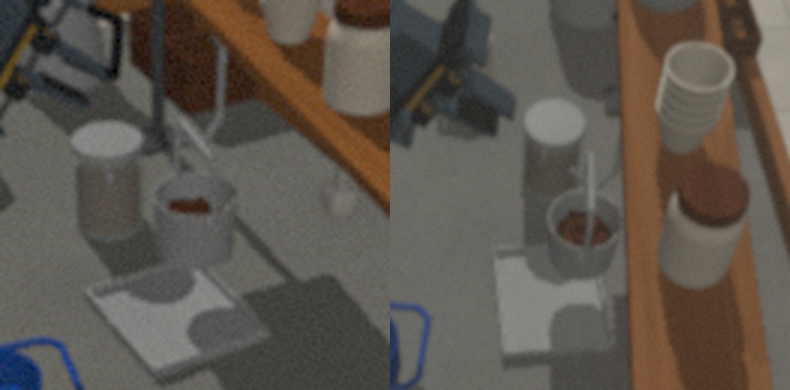

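w17 shows the bar from (321,115) to (324,203), crossed by the hook at (323,163), a few mm from its middle. The pail is upright, and two frames 0.4 s apart are identical. The tray and canister haven't moved. The mug reads a difference only because the arm now covers it in the scene view; in the side view it is still at (257,175). Signing off.

```bash
python3 - <<'E'
from h import *
print(ctrl.sign_off(),ctrl.current_t())
E
```

```text
the job is handed in; nothing more can be done
the job is handed in; nothing more can be done
```

I swung the steel pail's handle upright with the fingers held loosely around it, gripped the bar about 26 mm from its middle, and hung the pail on the hook. The gripper was tilted 55°, and I handed the job in at about 30 s of the 64 s allowed. Sign-off reports no verdict.

**Last checks:**
- **Hanging:** the hook took the full weight at the expected height and crosses the bar within a few mm of its middle. The pail hangs upright over the tray, clear of the counter.
- **At rest:** pictures taken about 0.4 s apart showed no motion. The gripper was backed off about 0.15 m, with the tool force near zero.
- **Bystanders:** the tray and canister look unmoved and the sugar jar's image patch hardly changed. The arm hid the mug in the last scene view, but a side view taken during the retreat showed it in its old place.

**What disagreed or went slightly off:**
- **Small early lift:** closing the gripper lifted the pail about 2 mm. I set it back down, with the handle upright, before the real lift.
- **Board edge reading:** one wrist view put the seat about 10 mm closer to the robot. I dropped it because that view grazed the board.
- **Hook seat:** the bar settled 2–3 mm deeper in x than I had estimated. I found that from the contact force, which changed by about 6 N in x (limit 25 N), and corrected it.

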